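# Hold a test panel in the UV curing box

## Robot

A 6-joint arm with a two-finger parallel gripper is mounted at the origin on the work surface. World frame = base frame: x ahead of the robot, y to its left, z up, the work surface at z = 0. Lengths are in m, angles in rad, forces in N, time in s.
With the tool pointing down it reaches from about 0.375 to 0.975 m from the base axis. Payload 3.8 kg.
Tool frame: the origin (TCP) lies midway between the tips of the shut fingers; the grasp point (between the pads) lies 19 mm behind it; z points along the fingers, y is the line along which they close (so a half turn about z gives the same grasp; the last joint's range is limited). The gripper opens to 85 mm and grips with 20 to 120 N. Pads are 22 mm wide; open, the fingers measure 114 mm over their backs; the gripper's body (76 mm by 85 mm) begins 54 mm behind the grasp point. The pads swing forward as they close: fully open they stand 13 mm farther back than shut.
Start: joints at [1.223, 0.264, 1.604, -0, 1.274, -0.037], TCP at [0.206, 0.643, 0.231] pointing down, gripper open.
Joint ranges: [-2.63, 2.63], [-0.94, 2.18], [0.31, 2.57], [-1.31, 4.45], [0, 2.66], [-2.55, 2.55]. Speed limits (rad/s): [2.57, 2.57, 3.14, 3.14, 3.14, 3.14].

## Interface

Orientations are given as a rotation vector (axis times angle).
In Python, from workcell import status, read_camera, workorder, masks_of gives the robot as it stands.
- The arm moves only by the tool drive_tool, never from a script. Its argument "rows" is a list of rows, each a list of 7 numbers: the turn, a rotation vector about the tool's x, y, z in degrees, then the shift along the tool's x, y, z in m, then the opening, from 0 (shut) to 1 (fully open). In form: [[ax, ay, az, tx, ty, tz, claw], ...]. A call has 1 to 8 rows; each row shifts and turns the commanded pose from where the row before left it, along the tool's axes as they then stand; what a row does not reach is not made up. A row lasts 1/12 s, in which the tool goes at most 41.7 mm and 7.16 degrees, less where a joint would pass 70% of its speed; a pose out of reach is approached as far as the arm can. A call is refused whole if a number of a shift passes 0.0417 or a number of a turn 7.16, either way. A call with a gripper value outside its range is refused whole. The fingers move at their own pace and stop on an object; "force" is the grip in N (left out, the last holds). Time passes only in rows, so rows that do not move let the fingers close. It gives the time, the measured TCP pose, the force, the opening and the grip force at its end, in the units of the state.
- status.read_state(): the state, without advancing time (a new reading comes with each control period).
- read_camera(name): name is "side" or "top"; returns a dict with "color" (384x512x3 uint8, red, green, blue), "intrinsics" (3x3 intrinsics, pixels), "world_from_camera" (4x4, takes a point from camera to world coordinates). Camera axes: x right, y up, looking along -z (the intrinsics and any distortion apply to the point x, -y, -z); pixel columns grow to the right and rows downward; lengths in m; the calibration is good to about 2 mm. A picture is of the moment at which its call begins. There is no depth.
- workorder.finish_job(): hands the job in; it is judged then, once.
Trained networks look in a picture, given as the dict that the camera call returned (one of the last four; its "shot" number tells which), for a name from the list of things; names that differ only in an ending like _2 or _b are one class to them, and where a whole thing is asked for, a point or a joint stands for the part that bears it (a point fixed in the world has none). Each returns a list of dicts, best first, with "score" (0 to 1); they miss things now and then, are a little off and sometimes report something else, mostly with a low value. They report only what shows in the picture. A call takes as long as a camera call. They do not tell look-alikes from the thing itself.
- masks_of(picture, name): "mask" (384x512 bool, what is visible of it) and "bbox" ([left, top, right, bottom] in pixels, round what is visible of it).
The state is a dict: "time": time; "q": joint angles; "joint_vel": joint speeds; "joint_torque": joint torques, N m; "tool_pos": TCP position; "tcp_rot": TCP orientation; "wrist_force": force on the tool from outside, world axes, zero at the start; "torque": the same for the moment, N m; "width": opening from 0.0 (shut) to 1.0 (fully open); "grip_force": force on a finger pad.
Only numpy, scipy, OpenCV 4.12 (cv2) and the standard library are available. Lean on these libraries where they do the work, as an engineer would, in place of code of your own. Each camera call takes 0.05 s, during which the arm holds its last target. There are 200 camera calls.

## Task

A toner bottle has been left standing on top of the UV curing box, over its slot: set it down gently, upright, in the tray with the other two toner bottles and let go of it. Then take the test panel by its holder from the rack, pass it down through the slot of the UV box, push the sprung rest down with it until the holder is within a centimetre of the box's top (touching is fine), and finish while still holding it down there. Leave everything else where it stands.

Things in the scene. Friction and masses are not known exactly. Their poses are not given: they have to be found in the camera images.
- uv_box: UV curing box, a grey sheet-metal case fixed to the bench: 180 x 220 mm (x, y), flat aluminium top 125 mm above the bench with the slot in its middle, controls on its -x face, amber window on its +x face, a small black tab of the sprung rest sticking out 17 mm from each end (+y, -y). Origin at the centre of its underside
- slot (a point): centre of the slot's mouth, level with the box's top; axes as the box. The slot runs along y: mouth 14 x 100 mm (x, y), 45-degree lips narrow over the first 4 mm down to a straight throat 6 x 92 mm (x, y), 8 mm deep, 2 mm more than the panel's thickness and width; open chamber below
- panel_rest (a joint): travel in m of the sprung rest inside the UV box, below the slot: 0 = up (its upper face 35 mm below the box's top), grows as the panel's lower edge pushes it down, 0.045 when the holder touches the box's top. The spring pushes up with about 4 N at 0 and 7.5 N at 0.045, more than the panel's weight, so it lifts the panel again when that is let go
- panel: test panel in its holder, about 0.18 kg, upright in one of the rack's grooves: grey plate 4 mm thick (x), 90 mm wide (y), 80 mm tall below the holder; on it an aluminium clamp bar 16 x 70 mm (x, y), 80 to 96 mm above the lower edge, and a black grip 20 mm thick (x), 36 mm wide (y), 96 to 146 mm up, gripped across its thickness. Origin: centre of the lower edge. Either way round in the slot
- panel_shoulder (a point): underside of the holder's clamp bar, 80 mm above the panel's lower edge, on the panel's middle; axes as the panel
- panel_rack: grey plastic rack fixed to the bench, 150 x 116 mm (x, y): a base plate 8 mm thick with two rows of 40 mm high teeth (tops 48 mm above the bench) that leave three grooves 7 mm wide along its y, 42 mm apart in x; panels stand in them on the base plate and lift straight out. Origin at the centre of its underside
- bottle: the toner bottle standing on the UV box over the slot, about 0.26 kg: white body 56 mm diameter up to 84 mm, narrowing above that, black round screw cap 34 mm diameter from 102 to 130 mm above its underside. Origin at the centre of its underside, z up
- tray: black plastic tray fixed to the bench, 300 x 160 mm (its x, y), floor 4 mm above the bench, rim 4 mm thick and 22 mm high. Two toner bottles stand in it with a free place between them. Origin at the centre of its underside
- bottle_a: a toner bottle that stands in the tray like the loose one (same shape: 56 mm diameter, 130 mm tall); origin at the centre of its underside. Leave it where it is
- bottle_b: a toner bottle that stands in the tray like the loose one (same shape: 56 mm diameter, 130 mm tall); origin at the centre of its underside. Leave it where it is
- plate_a: a bare aluminium plate without a holder, 4 x 90 x 80 mm (x, y, z), upright in another groove of the rack; origin at the centre of its lower edge. Leave it where it is
- plate_b: a bare aluminium plate without a holder, 4 x 90 x 80 mm (x, y, z), upright in another groove of the rack; origin at the centre of its lower edge. Leave it where it is
- cup: clear plastic mixing cup, 90 mm diameter, 110 mm tall, on the far part of the bench; origin at the centre of its underside. Leave it alone
- can: one-litre steel paint can with black agitator lid and pouring spout, 112 mm diameter, 150 mm tall, on the far part of the bench; origin at the centre of its underside. Leave it alone
- jar: small glass sample jar with steel lid, 62 mm diameter, 64 mm tall, between the robot and the UV box; origin at the centre of its underside. Leave it alone
- tape: roll of masking tape lying flat, 100 mm diameter, 24 mm high, beyond the UV box; origin at the centre of its underside. Leave it alone
Mind the look-alikes: they are no part of the job. Leave any red or yellow look-alike of the panel alone.

How it is judged:
On the way:
1. the bottle stands upright in the tray, let go (x of bottle in the frame of tray between -0.122 and 0.122 m and y of bottle in the frame of tray between -0.052 and 0.052 m and z of bottle in the frame of tray between -0.002 and 0.009 m and angle between bottle's own z axis and vertical below 0.06 rad and linear speed of bottle below 0.02 m/s and contact force between bottle and the fingers below 0.1 N), for 0.3 s.
At the end, for the whole second after the job is handed in: Bottle upright (within 3 degrees), at rest and let go on the tray's floor; panel still and in line in the UV box's slot, the holder's underside at most 12 mm above the box's top, the sprung rest pushed down 30 mm or more, the fingers holding the panel there (over 1 N) (all of step 1 and z of panel_shoulder in the frame of slot between -0.004 and 0.012 m and x of panel in the frame of slot between -0.012 and 0.012 m and y of panel in the frame of slot between -0.008 and 0.008 m and horizontal distance between panel_shoulder and slot below 0.01 m and angle between panel's own z axis and vertical below 0.12 rad and angle between the x axis of panel and the x axis of uv_box, either way round below 0.08 rad and value of joint panel_rest above 0.03 m and contact force between the fingers and panel above 1 N and linear speed of panel below 0.02 m/s); the arm keeps its last pose, push and grip.
It fails at once if the toner bottle is dropped (falls faster than 0.5 m/s out of the fingers) (contact force between bottle and the fingers below 0.1 N and linear speed of bottle above 0.5 m/s).
It fails at once if the toner bottle is tipped by more than 40 degrees (angle between bottle's own z axis and vertical above 0.7 rad).
It fails at once if another bottle, a bare plate, the cup, can, jar or tape is displaced by more than 30 mm (distance of any of bottle_a, bottle_b, plate_a, plate_b, cup, can, jar, tape from where it was at the start of the episode above 0.03 m).
It fails at once if another bottle, the cup, can, jar or tape is tipped by more than 20 degrees (angle between any of bottle_a, bottle_b, cup, can, jar, tape's own z axis and vertical above 0.35 rad).
It also fails if it takes over 58 s, if anything falls off the work surface, if the arm or the gripper's body presses on something with over 40 N, if the wrist force passes 120 N, or if a joint passes its speed limit or range.

## Working session

There is one attempt and no reset: what is moved stays moved. The work goes in short steps, Python scripts to look and compute and a tool call to move; the robot and the scene stay as the last step left them, time stands still between calls to the robot, and variables do not carry over. Pictures are saved under pics/ and viewed, at most 10 in all, crops included, and the job is handed in when it is done.

Besides the shell and the picture viewer there is one more tool, called by a JSON object that holds its "api" and its "payload", one argument or row to a line. drive_tool: Moves the arm, as the interface text tells. Its arguments: {"type":"object","properties":{"rows":{"type":"array"},"force":{"type":"number"}},"required":["rows"]}

```bash
ls; mkdir -p pics; python3 - <<'E'
from workcell import status, read_camera, masks_of
import cv2, pickle
print(status.read_state())
d={}
for c in("side","top"):
    p=read_camera(c); cv2.imwrite(f"pics/{c}0.png",p["color"][:,:,::-1]); d[c]=p
    print(c,p["intrinsics"].tolist(),p["world_from_camera"].tolist(),[k for k in p])
    for n in["uv_box","panel","panel_rack","bottle","tray","plate_a","jar","panel_rest"]:
        for m in masks_of(p,n)[:4]: print(c,n,round(m["score"],2),m["bbox"])
pickle.dump(d,open("d0.pkl","wb"))
E
```

```text
pics
{'time': 0.0, 'q': array([ 1.22307075e+00,  2.64770885e-01,  1.60538940e+00,  2.06604947e-05,
        1.27370782e+00, -3.69422611e-02]), 'joint_vel': array([ 0.00084873, -0.00048555, -0.00040085, -0.00026043, -0.00095892,
        0.00045642]), 'joint_torque': array([-1.07764536e-03, -5.15120423e+01, -3.67316759e+01, -8.14097393e-05,
        1.29376526e-02,  8.23865093e-06]), 'tool_pos': array([0.20618751, 0.64195869, 0.22994177]), 'tcp_rot': array([-0.48615383, -3.10328731,  0.00350193]), 'wrist_force': array([ 0.70830601, -0.60521908, -0.36061853]), 'torque': array([-0.01558996,  0.01403819, -0.01637147]), 'grip_force': 0.0, 'width': 1.0005825341111492}
side [[434.6391945348328, 0.0, 251.1848385979743], [0.0, 434.6391945348328, 193.2423768561663], [0.0, 0.0, 1.0]] [[-0.9731287663313591, 0.16176834217435876, -0.16386399118954245, 0.3008206381799261], [-0.22943185894504015, -0.7415593577378055, 0.6304369445491884, 0.8352510242379816], [-0.019530136697680174, 0.6510919462116337, 0.7587475544203862, 1.1125196056049251], [0.0, 0.0, 0.0, 1.0]] ['color', 'intrinsics', 'world_from_came
[... 990 characters left out ...]
0.0, 0.0, 1.0]] ['color', 'intrinsics', 'world_from_camera', 'shot']
top uv_box 0.57 [180.7, 144.8, 280.5, 232.7]
top panel 0.79 [94.3, 236.5, 128.6, 252.7]
top panel 0.77 [170.9, 265.9, 201.8, 275.7]
top panel 0.64 [96.9, 275.5, 132.8, 311.8]
top panel_rack 0.94 [96.0, 199.5, 152.2, 260.2]
top bottle 0.9 [363.6, 245.3, 396.2, 265.5]
top bottle 0.82 [374.6, 170.2, 412.2, 200.1]
top bottle 0.58 [229.3, 162.0, 250.9, 191.0]
top tray 0.68 [343.5, 163.0, 413.7, 277.6]
top plate_a 0.65 [118.4, 226.0, 131.3, 231.4]
top plate_a 0.45 [109.6, 210.2, 136.1, 217.9]
top jar 0.77 [221.9, 249.4, 247.0, 274.1]
top panel_rest 0.52 [224.1, 107.5, 260.6, 144.3]
top panel_rest 0.46 [182.1, 171.7, 279.5, 199.9]
```

```bash
python3 - <<'E'
import cv2
a=cv2.imread("pics/top0.png")[90:330,80:430];cv2.imwrite("pics/top0c.png",cv2.resize(a,None,fx=2.28,fy=2.28,interpolation=cv2.INTER_CUBIC))
a=cv2.imread("pics/side0.png")[95:355,150:350];cv2.imwrite("pics/side0c.png",cv2.resize(a,None,fx=2.3,fy=2.3,interpolation=cv2.INTER_CUBIC))
E
```

```text
(no output)
```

View pics/top0c.png

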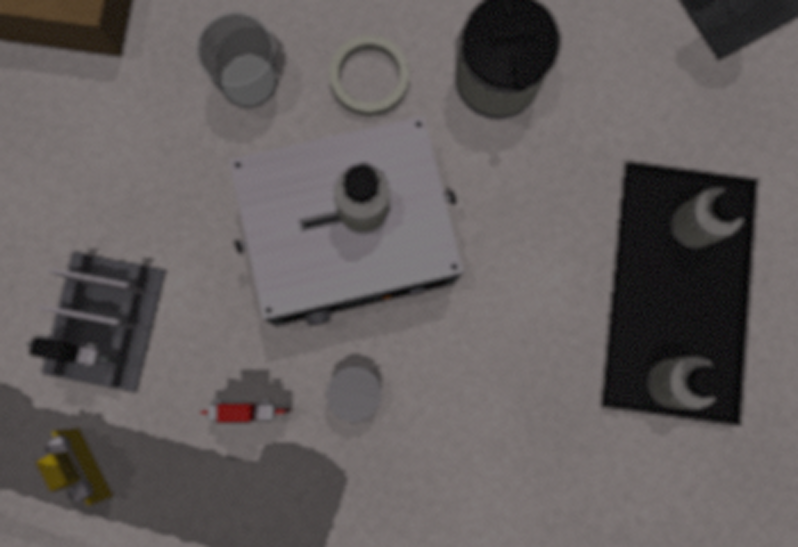

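View pics/side0c.png

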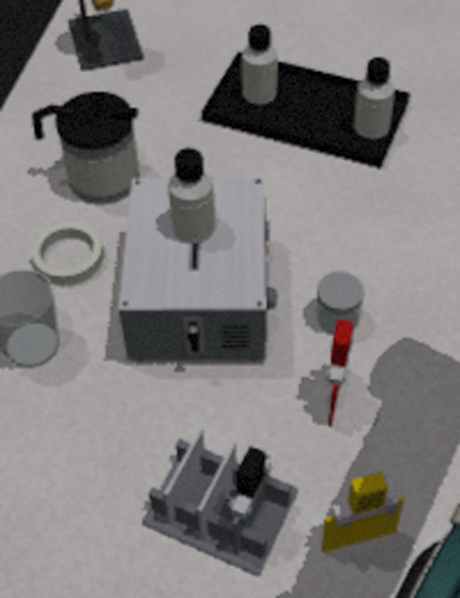

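The loose bottle stands on the box at about (240,172) in the top image, over the far half of the slot. The tray is on the right, with its free place between the bottles at about (375,222). The black-gripped panel is in the rack groove nearest the robot, at about (103,242). The red and yellow look-alikes stand outside the rack.

```bash
cat > h.py <<'E'
import numpy as np, cv2
from scipy.optimize import minimize
S=4
def proj(p,X):
    T=p["world_from_camera"];X=np.atleast_2d(X);c=(X-T[:3,3])@T[:3,:3]
    K=np.asarray(p["intrinsics"]);return np.c_[K[0,0]*c[:,0]/-c[:,2]+K[0,2],K[1,1]*-c[:,1]/-c[:,2]+K[1,2]]
def ray(p,uv,z):
    T=p["world_from_camera"];K=p["intrinsics"];uv=np.atleast_2d(uv)
    d=np.c_[(uv[:,0]-K[0,2])/K[0,0],-(uv[:,1]-K[1,2])/K[1,1],-np.ones(len(uv))]@T[:3,:3].T
    return T[:3,3]+d*((z-T[2,3])/d[:,2])[:,None]
def box(x,y,z0,z1): return np.array([[a*x/2,b*y/2,c] for a in(-1,1) for b in(-1,1) for c in(z0,z1)])
def cyl(*rz):
    t=np.linspace(0,2*np.pi,24,endpoint=False)
    return np.vstack([np.c_[r*np.cos(t),r*np.sin(t),0*t+z] for r,z in rz])
BOT=[cyl((.028,0),(.028,.084)),cyl((.028,.084),(.017,.102)),cyl((.017,.102),(.017,.130))]
def place(P,x,y,yaw,z=0):
    c,s=np.cos(yaw),np.sin(yaw);return P@np.array([[c,s,0],[-s,c,0],[0,0,1]])+[x,y,z]
def sil(p,parts,x,y,yaw,z):
    im=np.zeros((384*S,512*S),np.uint8)
    for P in parts:
        q=((proj(p,place(P,x,y,yaw,z))+.5)*S-.5)
        cv2.fillConvexPoly(im,cv2.convexHull(np.round(q*16).astype(np.int32)),1,shift=4)
    return cv2.resize(im.astype(np.float32),(512,384),interpolation=cv2.INTER_AREA)
def fit(obs,parts,x0,z,yawfree=True):
    """obs: list of (picture, mask, ignore)"""
    def f(v,o=obs):
        a=b=0
        for p,m,ig in o:
            s=sil(p,parts,v[0],v[1],v[2] if yawfree else 0,z);k=~ig
            a+=np.abs(s-m)[k].sum();b+=m[k].sum()
        return a/b
    v=np.array(x0,float)
    for d in(.02,.005):
        sx=np.vstack([v]+[v+np.eye(3)[i]*(d if i<2 else d*6) for i in range(3)])
        r=minimize(f,v,method="Nelder-Mead",options=dict(initial_simplex=sx,xatol=1e-4,fatol=1e-5));v=r.x
    return v,[round(f(v,[o]),3) for o in obs]
E
cat > m1.py <<'E'
from h import *
from workcell import masks_of,read_camera
import pickle
np.set_printoptions(precision=4,suppress=True)
S_,T_=read_camera("side"),read_camera("top")
no=np.zeros((384,512),bool)
def near(p,n,c):
    L=masks_of(p,n)
    L=[m for m in L if np.hypot((m["bbox"][0]+m["bbox"][2])/2-c[0],(m["bbox"][1]+m["bbox"][3])/2-c[1])<14]
    return L[0]["mask"] if L else None
dil=lambda m,k=5:cv2.dilate(m.astype(np.uint8),np.ones((k,k)))>0
def go(name,cls,cs,ct,parts,z,yaw,igS=no,igT=no,guess=None):
    o=[];g=None
    for p,c,ig in((S_,cs,igS),(T_,ct,igT)):
        m=near(p,cls,c)
        if m is None: print(name,"missing");continue
        o.append((p,m.astype(np.float32),ig))
    g=ray(T_,ct,z+.06)[0]
    r=fit(o,parts,[g[0],g[1],yaw or 0],z,yaw is not None);print(name,r[0],r[1]);return r[0]
bS,bT=near(S_,"bottle",(234,180)),near(T_,"bottle",(240,176))
go("bottle","bottle",(234,180),(240,176),BOT,.125,None)
go("a","bottle",(316,138),(380,255),BOT,.004,None)
go("b","bottle",(263,123),(393,185),BOT,.004,None)
go("box","uv_box",(236,210),(230,188),[box(.18,.22,0,.125)],0,.15,dil(bS),dil(bT))
go("tray","tray",(284,142),(378,220),[box(.30,.16,0,.022)],0,0.,dil(masks_of(S_,"bottle")[1]["mask"])|dil(masks_of(S_,"bottle")[2]["mask"]),no)
go("jar","jar",(297,226),(234,262),[cyl((.031,0),(.031,.064))],0,None)
# grip of panel: dark pixels
o=[]
for p,c in((S_,(260,314)),(T_,(111,244))):
    m=near(p,"panel",c);g=p["color"].max(2)
    k=(g<45)&dil(m,3);n,l,st,_=cv2.connectedComponentsWithStats(k.astype(np.uint8));i=1+np.argmax(st[1:,4]);print("grip px",st[i])
    o.append((p,(l==i).astype(np.float32),no))
g=ray(T_,(103,242),.14)[0]
print("panel",fit(o,[box(.02,.036,.096,.146)],[g[0],g[1],-.2],.008))
for n,c in(("p1",(124,228)),("p2",(123,214))):
    m=near(T_,"plate_a",c)
    if m is not None: print(n,ray(T_,np.argwhere(m)[:,::-1].mean(0),.085),cv2.fitLine(np.argwhere(m)[:,::-1].astype(np.float32),2,0,.01,.01).ravel())
E
python3 m1.py
```

```text
bottle [0.5639 0.0282 0.0504] [np.float32(0.094), np.float32(0.109)]
a [ 0.3749 -0.3363  0.0699] [np.float32(0.116), np.float32(0.075)]
b [ 0.5661 -0.3757  0.0332] [np.float32(0.171), np.float32(0.088)]
box [0.5584 0.047  0.2353] [np.float32(0.063), np.float32(0.044)]
tray [ 0.4846 -0.3524 -0.1498] [np.float32(0.073), np.float32(0.249)]
jar [0.3664 0.0391 0.0516] [np.float32(0.18), np.float32(0.154)]
grip px [252 290  13  21 201]
grip px [ 94 238  21  12 183]
panel (array([ 0.4167,  0.3533, -0.131 ]), [np.float32(0.202), np.float32(0.315)])
p1 [[0.4508 0.318  0.085 ]] [  0.98     0.1988 124.25   230.1579]
p2 [[0.4958 0.3311 0.085 ]] [  0.9784   0.2066 119.8194 212.5278]
```

{"api": "drive_tool", "payload": {
  "rows": [
    [0,0,-2.2,0,0,-0.01,1],
    [0,0,-2.2,0,0,-0.02,1],
    [0,0,-2.2,0,0,-0.025,1],
    [0,0,-2.2,0,0,-0.025,1],
    [0,0,-2.2,0,0,-0.025,1],
    [0,0,-2.2,0,0,-0.025,1],
    [0,0,-2.2,0,0,-0.02,1],
    [0,0,-2.2,0,0,-0.01,1]
  ]
}}

```text
time: 2.67
tool_pos: [0.2067, 0.6435, 0.3956]
tcp_rot: [0.003, 3.14, 0.008]
wrist_force: [-0.5, 0.1, 0.6]
width: 1.001
grip_force: 0.0
```

{"api": "drive_tool", "payload": {
  "rows": [
    [0,0,0,-0.008,-0.015,0,1],
    [0,0,0,-0.015,-0.026,0,1],
    [0,0,0,-0.018,-0.031,0,1],
    [0,0,0,-0.018,-0.031,0,1],
    [0,0,0,-0.018,-0.031,0,1],
    [0,0,0,-0.018,-0.031,0,1],
    [0,0,0,-0.018,-0.031,0,1],
    [0,0,0,-0.018,-0.031,0,1]
  ]
}}

```text
time: 3.33
tool_pos: [0.3371, 0.4136, 0.3914]
tcp_rot: [0.005, 3.141, 0.0]
wrist_force: [0.8, 0.4, -0.8]
width: 0.997
grip_force: 0.0
```

{"api": "drive_tool", "payload": {
  "rows": [
    [0,0,0,-0.018,-0.031,0,1],
    [0,0,0,-0.018,-0.031,0,1],
    [0,0,0,-0.018,-0.031,0,1],
    [0,0,0,-0.018,-0.031,0,1],
    [0,0,0,-0.018,-0.031,0,1],
    [0,0,0,-0.018,-0.031,0,1],
    [0,0,0,-0.018,-0.031,0,1],
    [0,0,0,-0.018,-0.031,0,1]
  ]
}}

```text
time: 4.0
tool_pos: [0.4802, 0.165, 0.3916]
tcp_rot: [0.006, 3.141, 0.0]
wrist_force: [0.0, 1.0, -0.1]
width: 1.002
grip_force: 0.0
```

{"api": "drive_tool", "payload": {
  "rows": [
    [0,0,0,-0.018,-0.031,0,1],
    [0,0,0,-0.018,-0.031,0,1],
    [0,0,0,-0.018,-0.031,0,1],
    [0,0,0,-0.016,-0.026,0,1],
    [0,0,0,-0.01,-0.015,0,1],
    [0,0,0,-0.003,-0.006,0,1],
    [0,0,0,0,0,0,1],
    [0,0,0,0,0,0,1]
  ]
}}

```text
time: 4.67
tool_pos: [0.5618, 0.0268, 0.3912]
tcp_rot: [-0.006, -3.141, -0.001]
wrist_force: [-0.1, 0.9, 0.6]
width: 1.003
grip_force: 0.0
```

```bash
cat > cap.py <<'E'
import sys,cv2
from workcell import read_camera,status
for c in sys.argv[2:]:
    n,r0,r1,c0,c1,f=c.split(",");p=read_camera(n)
    cv2.imwrite(f"pics/{n}{sys.argv[1]}.png",cv2.resize(p["color"][int(r0):int(r1),int(c0):int(c1),::-1],None,fx=float(f),fy=float(f),interpolation=cv2.INTER_CUBIC))
print(status.read_state()["tool_pos"])
E
python3 cap.py 1 side,60,290,150,340,2.5
```

```text
[0.56167781 0.02731029 0.3913716 ]
```

View pics/side1.png

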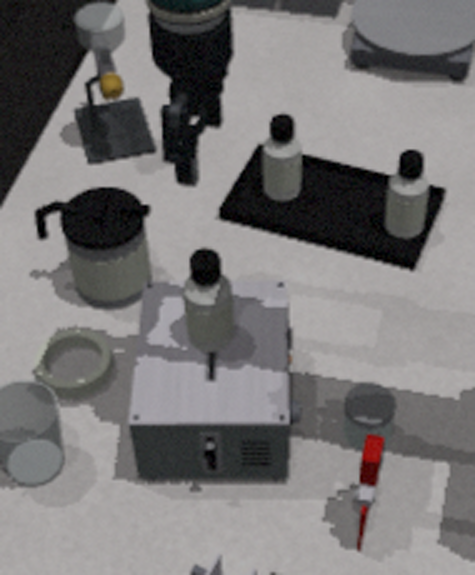

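The side image shows the open gripper at about (224,120) above the loose bottle, whose cap is at (232,165). Nothing else has moved. I'll descend onto the cap.

{"api": "drive_tool", "payload": {
  "rows": [
    [0,0,0,-0.001,0,0.01,1],
    [0,0,0,-0.001,0,0.02,1],
    [0,0,0,0,0,0.025,1],
    [0,0,0,0,0,0.025,1],
    [0,0,0,0,0,0.02,1],
    [0,0,0,0,0,0.01,1],
    [0,0,0,0,0,0,1]
  ]
}}

```text
time: 5.3
tool_pos: [0.5618, 0.0274, 0.2776]
tcp_rot: [-0.003, -3.136, -0.0]
wrist_force: [-0.1, -0.1, 0.5]
width: 1.002
grip_force: 0.0
```

```bash
python3 cap.py 2 side,110,210,180,300,6;  python3 - <<'E'
from h import *
from workcell import status,read_camera
p=read_camera("side");x=status.read_state()["tool_pos"];print((proj(p,[x,x+[0,.0425,.013],x-[0,.0425,-.013]])-[180,110])*6,(proj(p,[.5639,.0282,.255])-[180,110])*6)
E
```

```text
[0.56302387 0.02722279 0.27989681]
[[306.87677367 276.91267317]
 [280.27403306 322.23454639]
 [329.21152107 193.16797421]] [[309.78923487 320.08952061]]
```

View pics/side2.png

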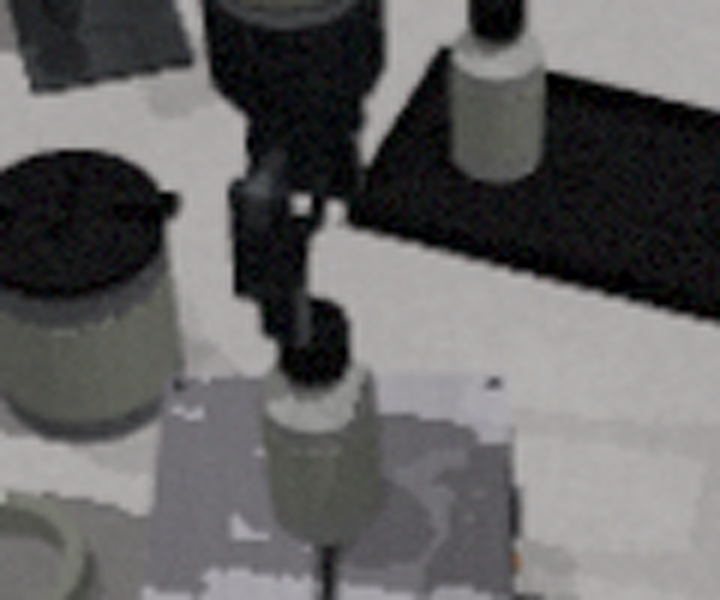

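The fingertip is at crop (285,335), where I projected it, and the cap top is at (315,320), close to the model. I'll go down and grip.

{"api": "drive_tool", "payload": {
  "rows": [
    [0,0,0,0,0,0.008,1],
    [0,0,0,0,0,0.014,1],
    [0,0,0,0,0,0.014,1],
    [0,0,0,0,0,0.012,1],
    [0,0,0,0,0,0.008,1],
    [0,0,0,0,0,0.004,1],
    [0,0,0,0,0,0,1],
    [0,0,0,0,0,0,0.5]
  ],
  "force": 40
}}

```text
time: 6.07
tool_pos: [0.5645, 0.0263, 0.2217]
tcp_rot: [0.006, 3.141, 0.0]
wrist_force: [-0.4, -0.5, 0.1]
width: 0.888
grip_force: 0.0
```

{"api": "drive_tool", "payload": {
  "rows": [
    [0,0,0,0,0,0,0.4],
    [0,0,0,0,0,0,0.3],
    [0,0,0,0,0,0,0.2],
    [0,0,0,0,0,0,0.2],
    [0,0,0,0,0,0,0.2],
    [0,0,0,0,0,0,0.2],
    [0,0,0,0,0,0,0.2],
    [0,0,0,0,0,0,0.2]
  ],
  "force": 40
}}

```text
time: 6.73
tool_pos: [0.5647, 0.0265, 0.2222]
tcp_rot: [0.006, 3.14, 0.0]
wrist_force: [-0.5, 0.8, 5.9]
width: 0.383
grip_force: 40.3
```

{"api": "drive_tool", "payload": {
  "rows": [
    [0,0,0,0,0,-0.005,0.2],
    [0,0,0,0,0,-0.012,0.2],
    [0,0,0,0,0,-0.02,0.2],
    [0,0,0,0,0,-0.025,0.2],
    [0,0,0,0,0,-0.025,0.2],
    [0,0,0,0,0,-0.02,0.2],
    [0,0,0,0,0,-0.01,0.2],
    [0,0,0,0,0,-0.004,0.2]
  ]
}}

```text
time: 7.4
tool_pos: [0.5649, 0.0263, 0.3445]
tcp_rot: [0.006, 3.139, -0.0]
wrist_force: [-0.4, 0.7, -3.8]
width: 0.381
grip_force: 40.2
```

{"api": "drive_tool", "payload": {
  "rows": [
    [0,0,0,0.003,-0.008,0,0.2],
    [0,0,0,0.005,-0.018,0,0.2],
    [0,0,0,0.007,-0.028,0,0.2],
    [0,0,0,0.007,-0.03,0,0.2],
    [0,0,0,0.007,-0.03,0,0.2],
    [0,0,0,0.007,-0.03,0,0.2],
    [0,0,0,0.007,-0.03,0,0.2],
    [0,0,0,0.007,-0.03,0,0.2]
  ]
}}

```text
time: 8.07
tool_pos: [0.5114, -0.1789, 0.3396]
tcp_rot: [-0.006, -3.137, -0.002]
wrist_force: [0.4, -0.4, -3.8]
width: 0.384
grip_force: 40.3
```

{"api": "drive_tool", "payload": {
  "rows": [
    [0,0,0,0.007,-0.03,0,0.2],
    [0,0,0,0.007,-0.03,0,0.2],
    [0,0,0,0.007,-0.03,0,0.2],
    [0,0,0,0.007,-0.03,0,0.2],
    [0,0,0,0.007,-0.028,0,0.2],
    [0,0,0,0.006,-0.018,0,0.2],
    [0,0,0,0.003,-0.008,0,0.2],
    [0,0,0,0,-0.002,0,0.2]
  ]
}}

```text
time: 8.73
tool_pos: [0.4669, -0.3544, 0.3398]
tcp_rot: [-0.01, -3.138, -0.004]
wrist_force: [0.9, 0.6, -3.1]
width: 0.382
grip_force: 40.5
```

```bash
python3 cap.py 3 top,90,330,80,430,2.28; python3 - <<'E'
from h import *
from workcell import status,read_camera,masks_of
np.set_printoptions(precision=4,suppress=True)
p=read_camera("side");t=read_camera("top")
x=status.read_state()["tool_pos"]; 
for q,n in((p,"side"),(t,"top")):
    print(n,"bottle pred",proj(q,[x-[0,0,.095]]),[(m["score"],m["bbox"]) for m in masks_of(q,"bottle")])
    print("slot",[(m["score"],m["bbox"]) for m in masks_of(q,"uv_box")[:2]])
E
```

```text
[ 0.46767418 -0.35367979  0.34029617]
side bottle pred [[289.4065  88.9959]] [(0.74, [259.4, 105.2, 270.5, 138.2]), (0.7, [282.1, 56.1, 301.5, 91.9]), (0.69, [301.3, 121.6, 323.3, 157.6])]
slot [(0.81, [202.7, 169.6, 270.5, 250.7])]
top bottle pred [[414.4388 212.3557]] [(0.77, [364.5, 246.2, 397.6, 266.6]), (0.55, [402.3, 196.9, 445.2, 223.3])]
slot [(0.74, [225.9, 105.5, 260.0, 140.8]), (0.6, [181.8, 140.2, 280.4, 232.0])]
```

View pics/top3.png

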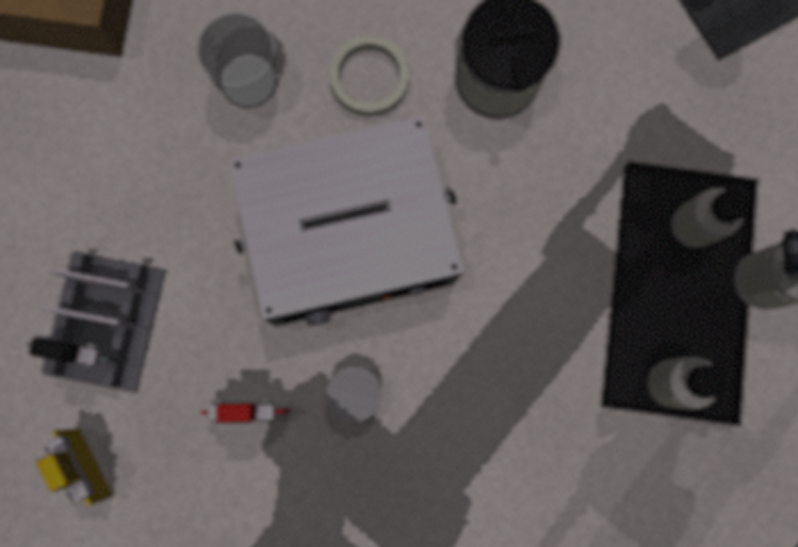

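The slot is now clear, with its ends at crop (302,224) and (389,206). The tray corners are at (627,163), (757,178), (740,423) and (603,407), and the gap is free. I'll compute the tray centre and the slot position.

```bash
python3 - <<'E'
from h import *
from workcell import read_camera
np.set_printoptions(precision=4,suppress=True)
t=read_camera("top");s=read_camera("side")
f=lambda L:np.array(L)/2.28+[80,90]-.28
c=ray(t,f([(627,163),(757,178),(740,423),(603,407)]),.022);print(c,c.mean(0),"yaw",np.arctan2(*(c[0]-c[3])[1::-1]),np.linalg.norm(c[0]-c[3]),np.linalg.norm(c[0]-c[1]))
for p,r in((t,(190,170,260,200)),(s,(205,175,262,240))):
    u0,v0,u1,v1=r;g=cv2.cvtColor(p["color"],cv2.COLOR_RGB2GRAY)[v0:v1,u0:u1].astype(float)
    bg=np.median(g[g>70]) ;w=(g<.62*bg).astype(np.uint8)
    n,l,st,ce=cv2.connectedComponentsWithStats(w)
    for i in range(1,n):
        if st[i,4]>15:
            q=np.argwhere(l==i)[:,::-1]+[u0,v0];W=ray(p,q,.125)[:,:2];m=W.mean(0);e,V=np.linalg.eigh(np.cov(W.T));a=V[:,1]*np.sign(V[1,1]);k=(W-m)@a
            print(st[i],m,"yaw",np.arctan2(-a[0],a[1]),"len",np.ptp(k))
E
```

```text
[[ 0.6418 -0.2943  0.022 ]
 [ 0.6217 -0.4529  0.022 ]
 [ 0.3284 -0.4092  0.022 ]
 [ 0.3487 -0.2498  0.022 ]] [ 0.4851 -0.3516  0.022 ] yaw -0.15089711298751046 0.2965583442778586 0.15980867955089426
[ 22   9  38  11 142] [0.5589 0.0467] yaw 0.2187822166155991 len 0.09439408130154342
[28 13  4 24 73] [0.5572 0.0482] yaw 0.21253953113042284 len 0.08868578303863517
[  0  55  57  10 568] [0.5288 0.1721] yaw -1.3549449233666275 len 0.15673401222426842
```

{"api": "drive_tool", "payload": {
  "rows": [
    [0,0,0,0,0,0.008,0.2],
    [0,0,0,-0.001,0,0.018,0.2],
    [0,0,0,-0.001,0,0.026,0.2],
    [0,0,0,-0.001,0,0.028,0.2],
    [0,0,0,0,0,0.028,0.2],
    [0,0,0,0,0,0.028,0.2],
    [0,0,0,0,0,0.028,0.2],
    [0,0,0,0,0,0.024,0.2]
  ]
}}

```text
time: 9.85
tool_pos: [0.4711, -0.3524, 0.1517]
tcp_rot: [-0.005, -3.14, -0.002]
wrist_force: [-0.8, 0.6, -3.7]
width: 0.385
grip_force: 40.5
```

{"api": "drive_tool", "payload": {
  "rows": [
    [0,0,0,0,0,0.018,0.2],
    [0,0,0,0,0,0.012,0.2],
    [0,0,0,0,0,0.007,0.2],
    [0,0,0,0,0,0.004,0.2],
    [0,0,0,0,0,0,0.2],
    [0,0,0,0,0,0,0.2]
  ]
}}

```text
time: 10.35
tool_pos: [0.4726, -0.3539, 0.1144]
tcp_rot: [0.006, 3.14, -0.002]
wrist_force: [1.3, -0.3, -3.0]
width: 0.385
grip_force: 40.5
```

Now I'll lower slowly until the wrist force shows contact; .1005 is expected.

{"api": "drive_tool", "payload": {
  "rows": [
    [0,0,0,0,0,0.003,0.2],
    [0,0,0,0,0,0.003,0.2],
    [0,0,0,0,0,0.003,0.2],
    [0,0,0,0,0,0.002,0.2],
    [0,0,0,0,0,0,0.2],
    [0,0,0,0,0,0,0.2]
  ]
}}

```text
time: 10.85
tool_pos: [0.4716, -0.3532, 0.1021]
tcp_rot: [-0.006, -3.141, -0.001]
wrist_force: [-0.1, -0.7, -2.8]
width: 0.383
grip_force: 40.5
```

{"api": "drive_tool", "payload": {
  "rows": [
    [0,0,0,0,0,0.001,0.2],
    [0,0,0,0,0,0.001,0.2],
    [0,0,0,0,0,0,0.2],
    [0,0,0,0,0,0,0.2]
  ]
}}

```text
time: 11.18
tool_pos: [0.4723, -0.3536, 0.1012]
tcp_rot: [0.006, 3.141, -0.001]
wrist_force: [-0.4, 1.3, 3.0]
width: 0.386
grip_force: 41.0
```

{"api": "drive_tool", "payload": {
  "rows": [
    [0,0,0,0,0,0,0.37],
    [0,0,0,0,0,0,0.42],
    [0,0,0,0,0,0,0.5],
    [0,0,0,0,0,0,0.6],
    [0,0,0,0,0,0,0.75],
    [0,0,0,0,0,0,0.9],
    [0,0,0,0,0,0,0.9],
    [0,0,0,0,0,0,0.9]
  ],
  "force": 20
}}

```text
time: 11.85
tool_pos: [0.4718, -0.3533, 0.1002]
tcp_rot: [-0.006, -3.142, -0.0]
wrist_force: [-0.2, 0.0, -0.4]
width: 0.898
grip_force: 0.0
```

{"api": "drive_tool", "payload": {
  "rows": [
    [0,0,0,0,0,-0.006,0.9],
    [0,0,0,0,0,-0.015,0.9],
    [0,0,0,0,0,-0.025,0.9],
    [0,0,0,0,0,-0.03,0.9],
    [0,0,0,0,0,-0.03,0.9],
    [0,0,0,0,0,-0.03,0.9],
    [0,0,0,0,0,-0.03,0.9],
    [0,0,0,0,0,-0.03,0.9]
  ]
}}

```text
time: 12.52
tool_pos: [0.4716, -0.3532, 0.2984]
tcp_rot: [0.006, 3.141, -0.001]
wrist_force: [0.1, -0.3, -0.2]
width: 0.9
grip_force: 0.0
```

{"api": "drive_tool", "payload": {
  "rows": [
    [0,0,0,0,0,-0.02,0.9],
    [0,0,3,0,0.01,-0.01,0.9],
    [0,0,0,0,0.018,0,0.9],
    [0,0,0,0,0.026,0,0.9],
    [0,0,0,0,0.03,0,0.9],
    [0,0,0,0,0.03,0,0.9],
    [0,0,0,0,0.03,0,0.9],
    [0,0,0,0,0.03,0,0.9]
  ]
}}

```text
time: 13.18
tool_pos: [0.4808, -0.1783, 0.3269]
tcp_rot: [0.089, 3.14, -0.0]
wrist_force: [0.8, 0.4, -0.3]
width: 0.899
grip_force: 0.0
```

```bash
python3 cap.py 4 top,90,330,80,430,2.28 ; sed -i 's/(234,180),(240,176),BOT,.125,None)/(291,132),(384,220),BOT,.004,None)/; s/^bS,bT=.*/bS=bT=no/' m1.py; python3 m1.py
```

```text
[ 0.48099193 -0.17337487  0.32706003]
bottle missing
bottle [ 0.4746 -0.3505  0.0369] [np.float32(0.054)]
a [ 0.3751 -0.3348  0.0436] [np.float32(0.156), np.float32(0.067)]
b missing
b [ 0.5626 -0.3754  0.0086] [np.float32(0.123)]
box [0.5578 0.0479 0.2305] [np.float32(0.062), np.float32(0.034)]Traceback (most recent call last):
  File "m1.py", line 25, in <module>
    go("tray","tray",(284,142),(378,220),[box(.30,.16,0,.022)],0,0.,dil(masks_of(S_,"bottle")[1]["mask"])|dil(masks_of(S_,"bottle")[2]["mask"]),no)
                                                                                                              ~~~~~~~~~~~~~~~~~~~~~^^^
IndexError: list index out of range
```

View pics/top4.png

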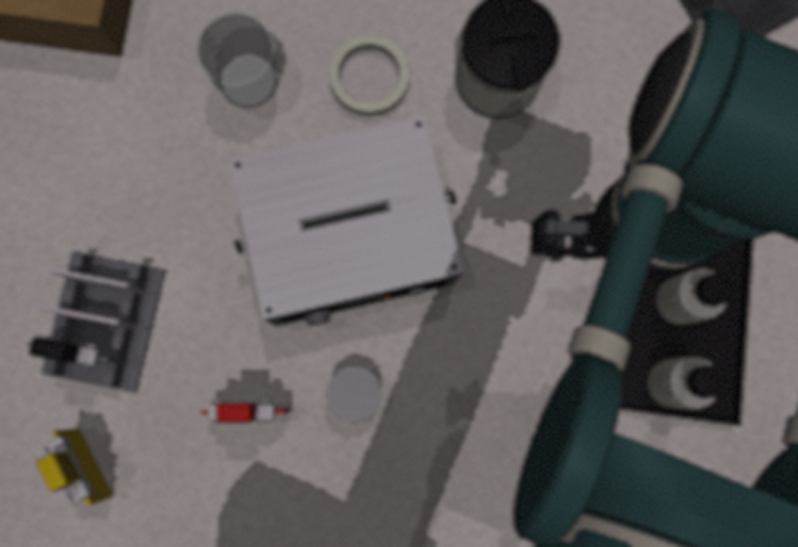

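The bottle stands upright between the other two in the tray, at about (690,295) in the crop, and the gripper is clear of it. Next I'll pin down the panel's pose.

```bash
cat > m2.py <<'E'
from h import *
from workcell import masks_of,read_camera
np.set_printoptions(precision=4,suppress=True)
no=np.zeros((384,512),bool);pics=[read_camera("side"),read_camera("top")]
def near(p,n,c):
    L=[m for m in masks_of(p,n) if np.hypot((m["bbox"][0]+m["bbox"][2])/2-c[0],(m["bbox"][1]+m["bbox"][3])/2-c[1])<12]
    return L[0]["mask"] if L else None
G=box(.02,.036,.096,.146);C=box(.016,.07,.08,.096);P=box(.004,.09,.045,.08)
oF=[];oG=[]
for p,c in zip(pics,((260,314),(111,244))):
    m=near(p,"panel",c)
    g=p["color"].astype(float).max(2);md=cv2.dilate(m.astype(np.uint8),np.ones((3,3)))>0
    k=((g<42)&md).astype(np.uint8);n,l,st,_=cv2.connectedComponentsWithStats(k);i=1+np.argmax(st[1:,4])
    oG.append((p,(l==i).astype(np.float32),no))
    low=sil(p,[box(.004,.09,0,.045)],.4167,.3533,-.2,.008)>0
    oF.append((p,m.astype(np.float32),cv2.dilate(low.astype(np.uint8),np.ones((3,3)))>0))
for n,o,parts in(("grip",oG,[G]),("full",oF,[G,C,P])):
    for oo in(o,o[:1],o[1:]): r=fit(oo,parts,[.4167,.3533,-.2],.008);print(n,len(oo),*r)
for p,cs in zip(pics,(((247,308),(229,300)),((124,228),(123,214)))):
    for c in cs:
        m=near(p,"plate_a",c)
        if m is None: print("none");continue
        m[:]=cv2.morphologyEx(m.astype(np.uint8),cv2.MORPH_OPEN,np.ones((2,2)))>0
        # upper edge: fit with plate hull above teeth
        low=sil(p,[box(.004,.09,0,.042)],*ray(p,c,.06)[0][:2],-.2,.008)>0
        print("plate",*fit([(p,m.astype(np.float32),no)],[box(.004,.09,.04,.08)],[*ray(p,c,.06)[0][:2],-.2],.008))
r=fit(oG,[G],[.4167,.3533,-.2],.008)[0]
ims=[]
for p,(u0,v0) in zip(pics,((205,272),(85,190))):
    z=8;im=cv2.resize(p["color"][v0:v0+75,u0:u0+80,::-1],None,fx=5,fy=5,interpolation=cv2.INTER_CUBIC)
    for part in(G,C,P):
        q=cv2.convexHull((((proj(p,place(part,r[0],r[1],-.2,.008))-[u0,v0])+.5)*5).astype(np.int32));cv2.polylines(im,[q],True,(0,255,0),1)
    ims.append(im)
cv2.imwrite("pics/ov5.png",np.hstack(ims))
E
python3 m2.py
```

```text
grip 2 [ 0.4168  0.352  -0.1196] [np.float32(0.225), np.float32(0.375)]
grip 1 [ 0.4164  0.3531 -0.1177] [np.float32(0.216)]
grip 1 [ 0.4163  0.3492 -0.0811] [np.float32(0.364)]
full 2 [ 0.4145  0.3532 -0.2242] [np.float32(0.157), np.float32(0.364)]
full 1 [ 0.413   0.3541 -0.2416] [np.float32(0.111)]
full 1 [ 0.4155  0.3536 -0.2392] [np.float32(0.336)]
plate [ 0.4509  0.3497 -0.1869] [np.float32(0.358)]
plate [ 0.4924  0.3378 -0.1975] [np.float32(0.335)]
none
plate [ 0.4947  0.3304 -0.2112] [np.float32(0.376)]
```

View pics/ov5.png

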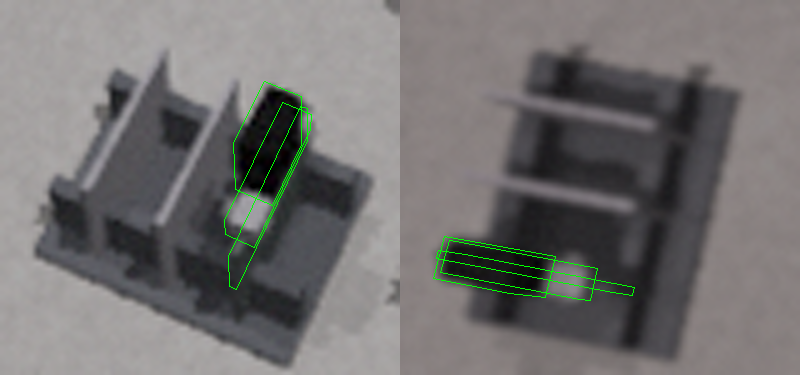

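The overlay fits the black grip in both views: (0.4155, 0.353) with yaw about -0.205. I'll turn the tool to -11.7° and go there.

{"api": "drive_tool", "payload": {
  "rows": [
    [0,0,4,0,0,0,0.9],
    [0,0,7,0,0,0,0.9],
    [0,0,7,0,0,0,0.9],
    [0,0,7,0,0,0,0.9],
    [0,0,7,0,0,0,0.9],
    [0,0,7,0,0,0,0.9],
    [0,0,7,0,0,0,0.9],
    [0,0,7,0,0,0,0.9]
  ]
}}

```text
time: 14.9
tool_pos: [0.481, -0.1795, 0.3263]
tcp_rot: [-1.488, -2.767, 0.0]
wrist_force: [0.7, -0.0, 0.2]
width: 0.898
grip_force: 0.0
```

{"api": "drive_tool", "payload": {
  "rows": [
    [0,0,7,0,0,0,0.9],
    [0,0,7,0,0,0,0.9],
    [0,0,7,0,0,0,0.9],
    [0,0,7,0,0,0,0.9],
    [0,0,7,0,0,0,0.9],
    [0,0,7,0,0,0,0.9],
    [0,0,3.7,0,0,0,0.9],
    [0,0,0,0,0,0,0.9]
  ]
}}

```text
time: 15.57
tool_pos: [0.4811, -0.1795, 0.3263]
tcp_rot: [2.441, 1.977, 0.0]
wrist_force: [-0.1, -0.9, -0.5]
width: 0.899
grip_force: 0.0
```

```bash
cat > to.py <<'E'
import sys,numpy as np
from workcell import status
from scipy.spatial.transform import Rotation as R
s=status.read_state();r=R.from_rotvec(s["tcp_rot"]);t=np.array([float(v) for v in sys.argv[1:4]])
M=r.as_matrix();print("pos",s["tool_pos"].round(4),"yang",np.degrees(np.arctan2(M[1,1],M[0,1])).round(2),"zdir",M[:,2].round(4),"shift",(M.T@(t-s["tool_pos"])).round(4),"q",s["q"].round(2),s["time"],"w",s["wrist_force"].round(1),s["torque"].round(2),s["width"])
E
python3 to.py .4155 .353 .26
```

```text
pos [ 0.4811 -0.1795  0.3263] yang -11.99 zdir [ 1.e-04 -1.e-04 -1.e+00] shift [ 0.5073 -0.1747  0.0663] q [-0.41 -0.09  1.81 -0.    1.42 -0.2 ] 15.5667 w [-0.1 -0.9 -0.5] [-0.02  0.03  0.01] 0.8993332768990688
```

{"api": "drive_tool", "payload": {
  "rows": [
    [0,0,0,0.012,-0.004,0,0.9],
    [0,0,0,0.025,-0.009,0,0.9],
    [0,0,0,0.035,-0.012,0,0.9],
    [0,0,0,0.035,-0.012,0,0.9],
    [0,0,0,0.035,-0.012,0,0.9],
    [0,0,0,0.035,-0.012,0,0.9],
    [0,0,0,0.035,-0.012,0,0.9],
    [0,0,0,0.035,-0.012,0,0.9]
  ]
}}

```text
time: 16.23
tool_pos: [0.4477, 0.082, 0.3265]
tcp_rot: [-2.438, -1.981, -0.001]
wrist_force: [1.6, 0.1, 1.6]
width: 0.903
grip_force: 0.0
```

{"api": "drive_tool", "payload": {
  "rows": [
    [0,0,0,0.035,-0.012,0,0.9],
    [0,0,0,0.035,-0.012,0,0.9],
    [0,0,0,0.035,-0.012,0,0.9],
    [0,0,0,0.035,-0.012,0,0.9],
    [0,0,0,0.035,-0.012,0,0.9],
    [0,0,0,0.035,-0.012,0.01,0.9],
    [0,0,0,0.03,-0.01,0.02,0.9],
    [0,0,0,0.015,-0.005,0.02,0.9]
  ]
}}

```text
time: 16.9
tool_pos: [0.4151, 0.3516, 0.2769]
tcp_rot: [-2.434, -1.984, -0.005]
wrist_force: [-1.1, 0.3, -0.3]
width: 0.896
grip_force: 0.0
```

{"api": "drive_tool", "payload": {
  "rows": [
    [0,0,0,0.005,-0.002,0.01,0.9],
    [0,0,0,0,0,0.006,0.9],
    [0,0,0,0,0,0,0.9],
    [0,0,0,0,0,0,0.9]
  ]
}}

```text
time: 17.23
tool_pos: [0.4155, 0.3516, 0.2607]
tcp_rot: [2.44, 1.978, -0.0]
wrist_force: [-0.3, -0.9, 0.7]
width: 0.901
grip_force: 0.0
```

```bash
python3 to.py .4155 .353 .11
```

```text
pos [0.4155 0.3516 0.2607] yang -11.92 zdir [ 2.e-04 -3.e-04 -1.e+00] shift [ 0.0014 -0.0004  0.1507] q [ 0.66 -0.    1.85 -0.    1.3   0.86] 17.2333 w [-0.3 -0.9  0.7] [ 0.   -0.04  0.03] 0.90054335985262
```

{"api": "drive_tool", "payload": {
  "rows": [
    [0,0,0,0.001,0,0.01,0.9],
    [0,0,0,0,0,0.02,0.9],
    [0,0,0,0,0,0.025,0.9],
    [0,0,0,0,0,0.025,0.9],
    [0,0,0,0,0,0.025,0.9],
    [0,0,0,0,0,0.022,0.9],
    [0,0,0,0,0,0.015,0.9],
    [0,0,0,0,0,0.008,0.9]
  ]
}}

```text
time: 17.9
tool_pos: [0.4152, 0.3517, 0.1084]
tcp_rot: [2.441, 1.977, -0.004]
wrist_force: [-0.4, -0.4, -0.3]
width: 0.897
grip_force: 0.0
```

{"api": "drive_tool", "payload": {
  "rows": [
    [0,0,0,0,0,0,0.7],
    [0,0,0,0,0,0,0.5],
    [0,0,0,0,0,0,0.4],
    [0,0,0,0,0,0,0.3],
    [0,0,0,0,0,0,0.2],
    [0,0,0,0,0,0,0.1],
    [0,0,0,0,0,0,0.1],
    [0,0,0,0,0,0,0.1]
  ],
  "force": 30
}}

```text
time: 18.57
tool_pos: [0.4166, 0.3542, 0.112]
tcp_rot: [2.44, 1.979, 0.004]
wrist_force: [-0.3, 0.3, 6.7]
width: 0.229
grip_force: 31.5
```

{"api": "drive_tool", "payload": {
  "rows": [
    [0,0,0,0,0,0,0.1],
    [0,0,0,0,0,0,0.1],
    [0,0,0,0,0,0,0.1],
    [0,0,0,0,0,0,0.1]
  ],
  "force": 70
}}

```text
time: 18.9
tool_pos: [0.4166, 0.3543, 0.1121]
tcp_rot: [2.44, 1.979, 0.005]
wrist_force: [-1.1, -0.5, 6.8]
width: 0.228
grip_force: 68.9
```

```bash
python3 to.py .4155 .353 .11
```

```text
pos [0.4166 0.3543 0.1121] yang -11.9 zdir [ 0.0023  0.0017 -1.    ] shift [-0.0015 -0.0008  0.0021] q [ 0.66  0.13  2.   -0.    1.01  0.87] 18.9 w [-1.1 -0.5  6.8] [-0.11  0.13  0.04] 0.2275038839390843
```

{"api": "drive_tool", "payload": {
  "rows": [
    [0,0,0,0,0,-0.004,0.1],
    [0,0,0,0,0,-0.01,0.1],
    [0,0,0,0,0,-0.015,0.1],
    [0,0,0,0,0,-0.02,0.1],
    [0,0,0,0,0,-0.025,0.1],
    [0,0,0,0,0,-0.03,0.1],
    [0,0,0,0,0,-0.03,0.1],
    [0,0,0,0,0,-0.025,0.1]
  ]
}}

```text
time: 19.57
tool_pos: [0.4155, 0.3534, 0.2717]
tcp_rot: [-2.44, -1.979, -0.001]
wrist_force: [0.2, 1.0, -1.3]
width: 0.228
grip_force: 68.6
```

{"api": "drive_tool", "payload": {
  "rows": [
    [0,0,0,0,0,-0.02,0.1],
    [0,0,0,0,0,-0.01,0.1],
    [0,0,-4,0,0,0,0.1],
    [0,0,-5,0,0,0,0.1],
    [0,0,-6,0,0,0,0.1],
    [0,0,-5,0,0,0,0.1],
    [0,0,-4.5,0,0,0,0.1],
    [0,0,0,0,0,0,0.1]
  ]
}}

```text
time: 20.23
tool_pos: [0.415, 0.353, 0.2983]
tcp_rot: [-1.962, -2.453, 0.003]
wrist_force: [-0.5, 0.4, -2.0]
width: 0.227
grip_force: 68.6
```

```bash
python3 to.py .558 .0475 .303
```

```text
pos [0.415  0.353  0.2983] yang 12.71 zdir [-0.0016 -0.0013 -1.    ] shift [-0.3295  0.0723 -0.0046] q [ 0.66 -0.02  1.8   0.    1.37  0.44] 20.2333 w [-0.5  0.4 -2. ] [ 0.05 -0.01 -0.04] 0.22671518095098556
```

{"api": "drive_tool", "payload": {
  "rows": [
    [0,0,0,-0.008,0.002,0,0.1],
    [0,0,0,-0.018,0.004,0,0.1],
    [0,0,0,-0.026,0.006,0,0.1],
    [0,0,0,-0.03,0.006,0,0.1],
    [0,0,0,-0.03,0.006,0,0.1],
    [0,0,0,-0.03,0.006,0,0.1],
    [0,0,0,-0.03,0.006,0,0.1],
    [0,0,0,-0.03,0.006,0,0.1]
  ]
}}

```text
time: 20.9
tool_pos: [0.5008, 0.1634, 0.299]
tcp_rot: [-1.967, -2.449, 0.001]
wrist_force: [0.6, -0.3, -1.7]
width: 0.225
grip_force: 68.6
```

{"api": "drive_tool", "payload": {
  "rows": [
    [0,0,0,-0.03,0.007,0,0.1],
    [0,0,0,-0.03,0.007,0,0.1],
    [0,0,0,-0.028,0.007,0,0.1],
    [0,0,0,-0.022,0.005,0,0.1],
    [0,0,0,-0.012,0.003,0,0.1],
    [0,0,0,-0.006,0.001,0.01,0.1],
    [0,0,0,0,0,0.02,0.1],
    [0,0,0,0,0,0.012,0.1]
  ]
}}

```text
time: 21.57
tool_pos: [0.5568, 0.0471, 0.255]
tcp_rot: [-1.965, -2.449, 0.002]
wrist_force: [-0.4, 0.2, -2.5]
width: 0.224
grip_force: 68.6
```

{"api": "drive_tool", "payload": {
  "rows": [
    [0,0,0,0,0,0.006,0.1],
    [0,0,0,0,0,0,0.1],
    [0,0,0,0,0,0,0.1]
  ]
}}

```text
time: 21.82
tool_pos: [0.5572, 0.0478, 0.2507]
tcp_rot: [-1.963, -2.452, 0.001]
wrist_force: [0.1, -0.4, -1.2]
width: 0.223
grip_force: 68.6
```

```bash
python3 to.py .558 .0475 .25; cat > m3.py <<'E'
from h import *
from workcell import masks_of,read_camera,status
np.set_printoptions(precision=4,suppress=True)
G=box(.02,.036,.096,.146);C=box(.016,.07,.08,.096);P=box(.004,.09,.0,.08)
tp=status.read_state()["tool_pos"];z=tp[2]-.104;ims=[]
o=[]
for n,off in(("side",(185,110)),("top",(190,120))):
    p=read_camera(n);u0,v0=off
    L=masks_of(p,"panel");c=proj(p,tp+[0,0,-.06])[0];print(n,c,[(m["score"],m["bbox"]) for m in L])
    im=cv2.resize(p["color"][v0:v0+120,u0:u0+80,::-1],None,fx=5,fy=5,interpolation=cv2.INTER_CUBIC)
    for part,col in((P,(0,255,0)),(C,(0,255,255))):
        q=cv2.convexHull((((proj(p,place(part,tp[0],tp[1],.224,z))-[u0,v0])+.5)*5).astype(np.int32));cv2.polylines(im,[q],True,col,1)
    s=box(.014,.1,.125,.125);q=cv2.convexHull((((proj(p,place(s,.558,.0475,.224,0))-[u0,v0])+.5)*5).astype(np.int32));cv2.polylines(im,[q],True,(0,0,255),1)
    ims.append(im)
cv2.imwrite("pics/ov6.png",np.hstack(ims))
E
python3 m3.py
```

```text
pos [0.5572 0.0478 0.2507] yang 12.64 zdir [-1.3e-03  1.0e-04 -1.0e+00] shift [-0.0004  0.0007  0.0007] q [ 0.04  0.03  1.83  0.    1.28 -0.18] 21.8167 w [ 0.1 -0.4 -1.2] [ 0.03 -0.03 -0.02] 0.22323840652949084
side [233.3344 184.3692] [(0.68, [290.6, 235.1, 304.0, 273.4]), (0.67, [289.4, 302.7, 325.3, 334.4]), (0.57, [231.2, 155.4, 235.5, 200.3])]
top [229.5204 179.1518] [(0.93, [97.7, 278.0, 129.1, 310.1]), (0.58, [211.1, 168.1, 251.4, 188.4])]
```

View pics/ov6.png

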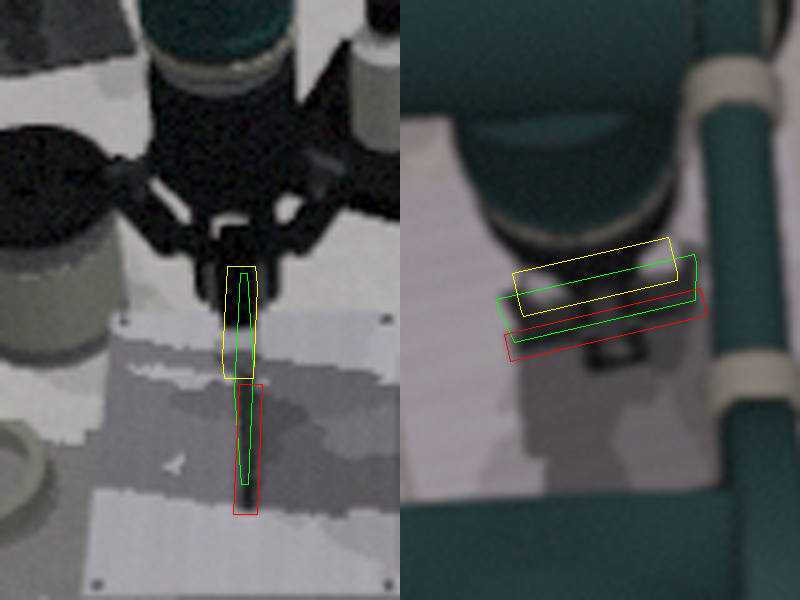

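The side view shows the panel directly in line with the slot, with the clamp at (240,360) and the slot at about (248,508). In the top view the clamp ends, at (545,290) and (658,260), sit slightly right of my prediction. I'll measure that offset numerically.

```bash
python3 - <<'E'
from h import *
from workcell import read_camera,status
np.set_printoptions(precision=4,suppress=True)
tp=status.read_state()["tool_pos"];z=tp[2]-.104
ya=np.array([-np.sin(.224),np.cos(.224)]);xa=np.array([np.cos(.224),np.sin(.224)])
for n in("top","side"):
  p=read_camera(n)
  g=cv2.cvtColor(p["color"],cv2.COLOR_RGB2GRAY)
  mk=cv2.dilate((sil(p,[box(.018,.08,.08,.096)],tp[0],tp[1],.224,z)>0).astype(np.uint8),np.ones((3,3)))
  q0=proj(p,place(box(.016,.07,.08,.096),tp[0],tp[1],.224,z));print(n,"pred",q0.min(0),q0.max(0))
  for th in(100,120,140):
    w=((g>th)&(mk>0)).astype(np.uint8);c,l,st,ce=cv2.connectedComponentsWithStats(w)
    for i in range(1,c):
        if st[i,4]>5:
            d=ray(p,ce[i],z+.094)[0][:2]-tp[:2];print(th,st[i],ce[i],"rel y,x",d@ya,d@xa)
  if n=="top":print(g[165:190,212:254:1][::2,::2])
E
```

```text
top pred [212.1254 166.32  ] [245.1119 182.0142]
100 [239 164   9  11  54] [243.3519 169.2037] rel y,x -0.033499253581652975 0.002198022054438971
100 [209 172  13  13  64] [213.4688 176.4062] rel y,x 0.03362225287494483 0.0015077033104803582
120 [239 164   9  10  36] [243.4167 169.1111] rel y,x -0.03368528113506054 0.0023679619486319985
120 [209 172   5   7  25] [210.52 174.64] rel y,x 0.03901792156474349 0.006839652314496919
120 [216 176   5   3  12] [218.0833 176.9167] rel y,x 0.024090060617528764 -0.001921012523023084
140 [241 170   3   3   6] [242.     171.1667] rel y,x -0.029606556230681896 -0.0014124524563134482
140 [209 172   4   7  17] [209.9412 174.5882] rel y,x 0.04022039509677593 0.007243316760788277
[[ 67  66  55  44  39  37  36  39  49  60  71  72  49  27  16  39 102 137
  140 111  48]
 [ 32  53  63  69  66  56  54  57  73  71  51  31  24  20  30  87 119 125
  131 118  52]
 [ 31  20  24  37  39  38  37  37  38  25  21  22  14  28  85 131 135  92
   86  93  49]
 [ 90  31  15  15  19  19  17  21  18  10  15  21  22  82 133 142 137  87
   56  83  58]
 [136  86  54  33  15  
[... 594 characters left out ...]
  54]
 [ 93  46  34  29  29  32  39  43  38  44  51  43  27  38  62  65  64  67
   85  85  60]
 [ 98  44  44  51  56  61  66  50  23  44  67  64  36  30  53  64  63  68
   86  86  60]]
side pred [228.5181 162.1272] [235.5126 184.5686]
100 [227 171  11  10  61] [231.9508 176.377 ] rel y,x 0.017585959990538608 -0.0005488807773831771
100 [227 181   5   7  20] [228.8 184.4] rel y,x 0.046907118797447876 0.006864711901734321
120 [227 172  11   8  54] [231.8519 176.4444] rel y,x 0.01783412830179194 -0.0002872523623117352
120 [227 184   5   3  10] [229.  184.9] rel y,x 0.04871404777274285 0.006252571397176267
140 [227 172  11   8  40] [231.75  176.075] rel y,x 0.0164542168558453 4.19270001444315e-05
```

```bash
python3 - <<'E'
from h import *
from workcell import read_camera,status
np.set_printoptions(precision=1,suppress=True,linewidth=150)
tp=status.read_state()["tool_pos"];z=tp[2]-.104
p=read_camera("side");g=cv2.cvtColor(p["color"],cv2.COLOR_RGB2GRAY)
q=np.vstack([place(b,.4677,-.3537,0,.2437) for b in BOT]);a=proj(p,q);print("bottle pred bbox",a.min(0),a.max(0),"seen 282.1,56.1,301.5,91.9")
for nm,P in(("clamp +y top edge",[[-.008,.035,.096],[.008,.035,.096]]),("clamp +y low",[[-.008,.035,.08],[.008,.035,.08]]),("grip low +y",[[-.01,.018,.096],[.01,.018,.096]]),("plate low +y",[[0,.045,0]]),("plate low -y",[[0,-.045,0]]),("tcp",[[0,0,.104]])):
    print(nm,proj(p,place(np.array(P),tp[0],tp[1],.224,z)).ravel())
print("slot +y,-y end",proj(p,place(np.array([[0,.05,.125],[0,-.05,.125]]),.558,.0475,.224)).ravel())
print("slot bottom ref");print(np.c_[np.arange(160,216),g[160:216,222:246]])
E
```

```text
bottle pred bbox [281.3  51.3] [299.9  94.6] seen 282.1,56.1,301.5,91.9
clamp +y top edge [234.5 180.6 228.6 180.6]
clamp +y low [234.8 184.5 228.9 184.6]
grip low +y [235.4 176.  228.1 176. ]
plate low +y [233.2 205.8]
plate low -y [234.3 182.4]
tcp [231.9 169.2]
slot +y,-y end [233.7 212.3 234.8 186.4]
slot bottom ref
[[160  49   3 ... 104  76  87]
 [161 109  27 ... 167 150 158]
 [162 154  64 ... 171 171 174]
 ...
 [213 165 164 ... 147 148 155]
 [214 165 166 ... 150 147 154]
 [215 164 166 ... 160 152 158]]
```

```bash
python3 - <<'E'
from workcell import read_camera
import cv2,numpy as np
p=read_camera("side");g=cv2.cvtColor(p["color"],cv2.COLOR_RGB2GRAY)
print("cols 224..241")
for r in list(range(172,214)): print(r,*g[r,224:242])
E
```

```text
cols 224..241
172 167 169 170 170 148 14 14 12 1 3 10 57 123 162 164 162 163 162
173 164 168 168 168 146 33 8 13 15 11 0 59 124 158 158 157 159 159
174 166 167 169 166 149 77 44 40 27 24 27 84 141 158 157 157 159 160
175 166 167 169 168 160 136 108 103 94 96 94 108 144 158 158 160 158 157
176 167 167 169 167 163 159 154 150 149 152 145 135 148 157 159 158 159 157
177 166 168 170 165 151 141 154 147 148 150 145 140 151 158 157 158 159 157
178 166 170 169 157 118 131 152 149 149 151 143 119 133 155 157 157 158 158
179 157 160 161 151 123 126 141 143 143 142 124 89 125 157 158 154 157 159
180 114 115 113 102 79 88 108 110 107 102 87 79 112 149 159 157 158 159
181 112 115 114 103 67 71 78 77 79 79 77 72 84 115 145 145 147 149
182 114 114 112 108 88 79 78 76 76 73 76 82 95 97 95 100 101 99
183 118 134 128 111 112 105 81 75 64 69 69 79 96 99 98 98 101 99
184 144 166 151 128 127 125 112 101 69 57 55 72 99 100 98 100 101 102
185 160 155 124 145 148 150 152 140 62 47 51 69 106 116 115 99 101 100
186 158 146 104 101 101 102 117 131 47 48 60 80 115 141 133 98 103 100
187 146 136 103 97 98 98 10
[... 1061 characters left out ...]
74 86 90 89 88
204 112 111 110 110 111 111 112 107 86 57 37 43 72 76 89 87 89 86
205 112 114 110 110 111 114 110 104 84 58 34 44 67 77 89 89 88 88
206 111 113 108 110 113 113 112 107 84 59 24 40 64 84 91 89 88 88
207 110 112 108 109 110 113 112 103 88 62 24 41 65 87 88 87 87 90
208 113 112 112 109 110 111 112 104 81 57 26 45 71 88 89 87 87 89
209 112 113 108 107 111 112 114 100 77 52 31 49 70 83 88 87 88 90
210 131 130 129 127 129 132 130 120 80 51 30 54 73 93 86 87 87 87
211 168 165 164 166 166 167 166 153 106 78 57 62 90 108 111 109 107 105
212 169 164 166 165 164 167 165 162 144 134 118 121 137 151 152 150 148 135
213 167 165 163 165 166 168 167 166 167 169 168 168 168 164 162 161 151 151
```

{"api": "drive_tool", "payload": {
  "rows": [
    [0,0,0,0.0013,0.0005,0,0.1],
    [0,0,0,0.0012,0.0005,0,0.1],
    [0,0,0,0,0,0.005,0.1],
    [0,0,0,0,0,0.007,0.1],
    [0,0,0,0,0,0.005,0.1],
    [0,0,0,0,0,0.003,0.1],
    [0,0,0,0,0,0,0.1],
    [0,0,0,0,0,0,0.1]
  ]
}}

```text
time: 22.88
tool_pos: [0.5579, 0.0496, 0.2306]
tcp_rot: [-1.964, -2.451, 0.001]
wrist_force: [0.2, 0.6, -1.8]
width: 0.221
grip_force: 68.6
```

{"api": "drive_tool", "payload": {
  "rows": [
    [0,0,0,0,0,0.002,0.1],
    [0,0,0,0,0,0.002,0.1],
    [0,0,0,0,0,0.002,0.1],
    [0,0,0,0,0,0.002,0.1],
    [0,0,0,0,0,0,0.1],
    [0,0,0,0,0,0,0.1]
  ]
}}

```text
time: 23.38
tool_pos: [0.5581, 0.0497, 0.2231]
tcp_rot: [-1.964, -2.451, 0.0]
wrist_force: [0.5, 0.3, -1.4]
width: 0.229
grip_force: 68.6
```

```bash
python3 to.py .558 .0475 .153
```

```text
pos [0.5581 0.0497 0.2231] yang 12.59 zdir [-4.e-04 -0.e+00 -1.e+00] shift [-0.0021 -0.0006  0.0701] q [ 0.04  0.05  1.86 -0.    1.23 -0.18] 23.3833 w [ 0.5  0.3 -1.4] [ 0.02 -0.04 -0.02] 0.2290094865753302
```

{"api": "drive_tool", "payload": {
  "rows": [
    [0,0,0,0,0,0.002,0.1],
    [0,0,0,0,0,0.002,0.1],
    [0,0,0,0,0,0.002,0.1],
    [0,0,0,0,0,0.002,0.1],
    [0,0,0,0,0,0,0.1],
    [0,0,0,0,0,0,0.1]
  ]
}}

```text
time: 23.88
tool_pos: [0.5581, 0.0497, 0.215]
tcp_rot: [-1.964, -2.451, 0.001]
wrist_force: [0.5, -0.2, -2.8]
width: 0.227
grip_force: 68.6
```

{"api": "drive_tool", "payload": {
  "rows": [
    [0,0,0,0,0,0.003,0.1],
    [0,0,0,0,0,0.003,0.1],
    [0,0,0,0,0,0.003,0.1],
    [0,0,0,0,0,0.003,0.1],
    [0,0,0,0,0,0,0.1],
    [0,0,0,0,0,0,0.1]
  ]
}}

```text
time: 24.38
tool_pos: [0.558, 0.0497, 0.2028]
tcp_rot: [-1.964, -2.451, 0.001]
wrist_force: [0.0, -0.3, -1.5]
width: 0.225
grip_force: 68.6
```

```bash
python3 to.py .558 .0475 .153
```

```text
pos [0.558  0.0497 0.2028] yang 12.59 zdir [-8.e-04 -1.e-04 -1.e+00] shift [-0.0021 -0.0004  0.0498] q [ 0.04  0.07  1.88 -0.    1.19 -0.18] 24.3833 w [ 0.  -0.3 -1.5] [0.03 0.06 0.06] 0.22466029763408307
```

{"api": "drive_tool", "payload": {
  "rows": [
    [0,0,0,0,0,0.003,0.1],
    [0,0,0,0,0,0.004,0.1],
    [0,0,0,0,0,0.004,0.1],
    [0,0,0,0,0,0.004,0.1],
    [0,0,0,0,0,0.004,0.1],
    [0,0,0,0,0,0.003,0.1],
    [0,0,0,0,0,0,0.1],
    [0,0,0,0,0,0,0.1]
  ]
}}

```text
time: 25.05
tool_pos: [0.5585, 0.0496, 0.1814]
tcp_rot: [1.964, 2.451, 0.0]
wrist_force: [-0.4, -0.9, 3.2]
width: 0.225
grip_force: 69.2
```

{"api": "drive_tool", "payload": {
  "rows": [
    [0,0,0,0,0,0.003,0.1],
    [0,0,0,0,0,0.004,0.1],
    [0,0,0,0,0,0.004,0.1],
    [0,0,0,0,0,0.004,0.1],
    [0,0,0,0,0,0.003,0.1],
    [0,0,0,0,0,0.002,0.1],
    [0,0,0,0,0,0,0.1],
    [0,0,0,0,0,0,0.1]
  ]
}}

```text
time: 25.72
tool_pos: [0.5585, 0.0496, 0.1616]
tcp_rot: [1.964, 2.451, 0.0]
wrist_force: [-0.9, -1.2, 3.9]
width: 0.224
grip_force: 69.5
```

```bash
python3 to.py .558 .0475 .153
```

```text
pos [0.5585 0.0496 0.1616] yang 12.59 zdir [ 6.e-04 -1.e-04 -1.e+00] shift [-0.0019 -0.0009  0.0086] q [ 0.04  0.1   1.93 -0.    1.11 -0.18] 25.7167 w [-0.9 -1.2  3.9] [-0.11  0.2  -0.08] 0.22384686446510285
```

{"api": "drive_tool", "payload": {
  "rows": [
    [0,0,0,0,0,0.003,0.1],
    [0,0,0,0,0,0.003,0.1],
    [0,0,0,0,0,0.002,0.1],
    [0,0,0,0,0,0,0.1],
    [0,0,0,0,0,0,0.1]
  ]
}}

```text
time: 26.13
tool_pos: [0.5585, 0.0496, 0.1536]
tcp_rot: [1.964, 2.451, 0.0]
wrist_force: [-0.4, -0.4, 5.0]
width: 0.223
grip_force: 69.6
```

{"api": "drive_tool", "payload": {
  "rows": [
    [0,0,0,0,0,0.001,0.1],
    [0,0,0,0,0,0.001,0.1],
    [0,0,0,0,0,0,0.1],
    [0,0,0,0,0,0,0.1]
  ]
}}

```text
time: 26.47
tool_pos: [0.5585, 0.0496, 0.1519]
tcp_rot: [1.964, 2.451, 0.001]
wrist_force: [-2.1, -1.2, 5.7]
width: 0.232
grip_force: 69.8
```

{"api": "drive_tool", "payload": {
  "rows": [
    [0,0,0,0,0,0.001,0.1],
    [0,0,0,0,0,0.001,0.1],
    [0,0,0,0,0,0,0.1],
    [0,0,0,0,0,0,0.1]
  ]
}}

```text
time: 26.8
tool_pos: [0.5585, 0.0496, 0.15]
tcp_rot: [1.964, 2.451, 0.001]
wrist_force: [-1.8, -1.2, 7.2]
width: 0.224
grip_force: 69.9
```

```bash
python3 to.py .558 .0475 .153; python3 cap.py 7 side,80,260,180,340,3.3 
```

```text
pos [0.5585 0.0496 0.15  ] yang 12.58 zdir [ 6.e-04 -1.e-04 -1.e+00] shift [-0.002  -0.0009 -0.003 ] q [ 0.04  0.11  1.94 -0.    1.09 -0.18] 26.8 w [-1.8 -1.2  7.2] [-0.07  0.37 -0.1 ] 0.2242985349912167
[0.55850662 0.04965563 0.14997968]
```

View pics/side7.png

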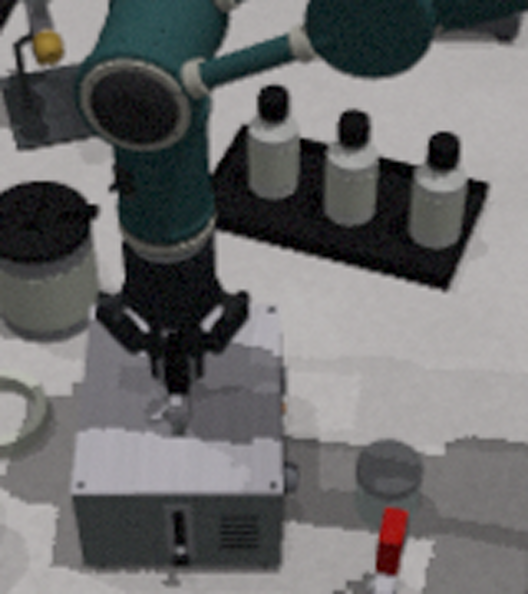

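The panel is in the slot with the clamp bar at the box top, at (176,415). The rest tab is down at (180,545), and all three bottles stand upright in the tray. I'll hand in the job.

```bash
python3 -c "
from workcell import workorder; print(workorder.finish_job())"
```

```text
the job is handed in; nothing more can be done
None
```

I handed the job in at about 27 s, with no verdict reported: the toner bottle stands upright and released in the tray, and the gripper is holding the panel down in the UV box slot, its holder about 1 mm above the box top by the arm's readings.

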